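# Lock the specimen carrier into its dock

## Task

Lock the specimen carrier: with the fingertips, push the slotted disc round by one of its studs until its slot lines up with the sliding bar, and only then push the bar by its stud through the disc and fully home into the eye on the carrier. Push only: do not lift the bar, and do not shift or pick up the other things on the worktop. Finish clear of everything, with the bar left in the eye.

Things in the scene. Friction and masses are not known exactly. Their poses are not given: they have to be found in the camera images.
- dock: fixed lock dock, grey-painted base plate 268 x 92 mm, its top 12 mm above the worktop; along its own x: slide channel, slotted disc, eye, carrier. Origin on the worktop under the disc's axis; x: the way the bar is pushed, z up, y to the left of x. Its x points to the robot's right (world -y), give or take 0.35 rad
- channel (a point): middle of the slide channel, 120 mm behind the disc's axis (dock x -120 mm), 28 mm above the worktop. The channel runs from dock x -200 to -40 mm; the top of its lips is 28.5 mm above the worktop and the gap between them 13 mm; the bar's stud rides in this gap
- carrier (a point): centre of the grey two-cell carrier box, on the worktop, at dock x 110 mm. Box 84 mm along dock x, 150 mm wide, walls 58 mm high; the two capped cups in it are 73 mm high. Fixed
- disc (a joint): angle of the slot to the dock's x axis, rad, growing anticlockwise from above. The slot runs right across, so it lines up with the bar at 0 and equally at 3.14. Range -0.5 to 3.64, stiff (0.05 N m), stays where it is left; starts between 0.65 and 2.5. The bar's tapered nose finds the slot when it is within about 0.2 rad of line
- disc_centre (a point): point on the disc's vertical axis, 50 mm above the worktop. Disc: steel, 76 mm across, two half-moon cheeks whose tops are 34 mm above the worktop; between them the slot, 25 mm wide, open at the top, its floor 14 mm above the worktop
- stud_a (a point): upright round stud on the disc, 10 mm across, 27 mm from the disc's axis, from the cheek (34 mm) up to 67 mm above the worktop; the point is on its axis 50 mm above the worktop. Seen from the disc's axis it stands 90 degrees anticlockwise (from above) of the direction given by joint disc
- stud_b (a point): the same kind of stud on the opposite side of the disc, 90 degrees clockwise of that direction
- bar: steel bar, loose in the channel, slides with a few newtons; about 0.18 kg, 134 mm long, 18 mm wide, 10 mm thick. Origin under its stud on its underside, 14 mm above the worktop; x toward its nose. Its tail ends 12 mm behind the origin
- bar_stud (a point): upright round stud on the bar by which it is pushed, 9 mm across, top 68 mm above the worktop; the point is on its axis, 50 mm above the worktop and 122 mm behind the nose. It starts at dock x -182 to -166 mm; fully home it is at -54 mm
- bar_nose (a point): tip of the bar's tapered nose (6 mm wide), 19 mm above the worktop when the bar lies flat. Fully home it rests against the carrier's wall at dock x 68 mm, past the eye
- eye (a point): centre of the opening of the carrier's steel eye, 52 mm from the disc's axis along dock x, 19 mm above the worktop. The eye spans dock x 48 to 56 mm; opening 25 mm wide, from 14 to 29 mm above the worktop; top 36 mm
- oil_bottle: small dropper bottle, 24 mm wide, 62 mm tall, standing beside the channel on the far side from the robot; loose, to be left alone; origin at its underside
- spare_cup: screw-top sample cup, 62 mm wide, 68 mm tall, standing on the worktop beyond the disc; loose, to be left alone; origin at its underside
- cassette: thin white test cassette, 21 x 70 x 5 mm, lying on the robot's side of the channel; loose, to be left alone; origin at its underside
- timer: bench timer, 62 x 66 x 18 mm, lying on the robot's side of the disc; loose, to be left alone; origin at its underside
- pouch: foil pouch, 62 x 128 x 9 mm, lying beside the tail of the channel, on the far side from the robot; loose, to be left alone; origin at its underside
- marker: marker pen, 17 x 135 x 16 mm, lying across the tail end of the dock; loose, to be left alone; origin at its underside
Mind the look-alikes: they are no part of the job. There is more than one size of the bar; the one meant has the size given above.

How it is judged:
By the outcome, as a careful person would: the job done as asked, in the order asked, and still so for the second after the job is handed in, with the robot touching nothing.
It also fails if it takes over 54 s, if anything falls off the work surface, if the arm or the gripper's body presses on something with over 40 N, if the wrist force passes 120 N, or if a joint passes its speed limit or range.

## Robot

A 6-joint arm with a two-finger parallel gripper is mounted at the origin on a cart in front of the work surface, level with it; the furniture and walls round the work are solid. World frame = base frame: x ahead of the robot, y to its left, z up, the work surface at z = 0. Lengths are in m, angles in rad, forces in N, time in s.
With the tool pointing down it reaches from about 0.325 to 0.775 m from the base axis. Payload 9.3 kg.
Tool frame: the origin (TCP) lies where the fingers leave the gripper's body, on its centre line; the fingertips stand 73 mm ahead of it and the grasp point (between the pads) lies robot.grasp_offset ahead of it (robot.grasp_offset is the distance from the TCP to the grasp point, in m); z points along the fingers, y is the line along which they close (so a half turn about z gives the same grasp; the last joint's range is limited). The gripper opens to 85 mm and grips with 20 to 120 N. Pads are 22 mm wide; open, the fingers measure 114 mm over their backs; the gripper's body (76 mm by 85 mm) begins 54 mm behind the grasp point. The pads swing forward as they close: fully open they stand 13 mm farther back than shut.
Start: joints at [1.083, 0.259, 0.021, 1.334, 0, 1.418], TCP at [0.181, 0.519, 0.304] pointing down, gripper open.
Joint ranges: [-3.04, 3.04], [-0.91, 1.82], [-1.04, 1.36], [-1.92, 1.95], [-1.52, 1.45], [-3.14, 3.14]. Speed limits (rad/s): [2.22, 2.22, 2.79, 3.14, 3.14, 3.14].

## Interface

Orientations are given as a rotation vector (axis times angle).
In Python, from workcell import robot, release, clamp, kin, optics, ticket, telemetry gives the robot as it stands. Calls block until the motion is done:
- robot.reach(position, orientation): joint-space move of the TCP to a pose.
- robot.move_l(position, rot=None, velocity=0.15, threshold=None): straight line of the TCP; rot=None keeps the orientation; velocity is the mean speed in m/s. With threshold (N) it stops when the force on the tool has changed by that much, and returns True; else False.
- robot.move_j(angles): joint-space move.
- release() and clamp(force=None): open the fingers fully, or close them until they stop; force is the grip in N (None keeps the last).
- robot.dwell(seconds).
- kin.inverse_kinematics(position, orientation): joint angles nearest the present ones, or None.
- optics.camera(name): name is "side" or "top" or "wrist"; returns the picture (400x640x3 uint8, red, green, blue); there is no depth.
- optics.camera_params(name): a dict with "K" (3x3 intrinsics, pixels), "D" ([k1, k2, p1, p2, k3] as OpenCV has them; the pictures are not rectified), "origin" and "rotation" of the camera in the world; the wrist camera has in their place "mount" (4x4, takes a point from camera to tool coordinates, whose origin is the TCP and whose axes are the flange's). Camera axes: x right, y down, z forward; pixel columns grow to the right and rows downward; lengths in m; the calibration is good to about 2 mm. A picture is of the moment at which its call begins: read the wrist's pose just before it. camera_params takes no time and is no camera call.
A pose or a line that the arm cannot do raises robot.Unreachable and nothing moves.
- ticket.finish_job(): hands the job in; it is judged then, once.
Readings, each from a call of its own:
- telemetry.current_time_s(): time.
- telemetry.current_qpos(): joint angles.
- telemetry.current_qd(): joint speeds.
- telemetry.current_effort(): joint torques, N m.
- telemetry.current_tcp_pos(): TCP position.
- telemetry.current_tcp_rot(): TCP orientation.
- telemetry.current_force(): force on the tool from outside, world axes, zero at the start.
- telemetry.current_moment(): the same for the moment, N m.
- telemetry.current_opening(): finger opening in m.
- telemetry.current_grip_force(): force on a finger pad.
Only numpy, scipy, OpenCV 4.12 (cv2) and the standard library are available. Lean on these libraries where they do the work, as an engineer would, in place of code of your own. Each camera call takes 0.05 s, during which the arm holds its last target. There are 200 camera calls.

## Working session

There is one attempt and no reset: what is moved stays moved. The work goes in short steps, each a Python script; the robot and the scene stay as the last script left them, time stands still between calls to the robot, and variables do not carry over. Pictures are saved under pics/ and viewed, at most 10 in all, crops included, and the job is handed in when it is done.

```bash
mkdir -p pics; ls
python3 - <<'E'
from workcell import robot, optics, telemetry
import cv2
for n in ("top","side"):
    im=optics.camera(n); cv2.imwrite(f"pics/{n}0.png",im[:,:,::-1])
    p=optics.camera_params(n); print(n,p)
print(optics.camera_params("wrist"), robot.grasp_offset, telemetry.current_time_s(), telemetry.current_tcp_rot())
E
```

```text
pics
top {'K': array([[399.6232402 ,   0.        , 328.56472263],
       [  0.        , 399.6232402 , 195.2900833 ],
       [  0.        ,   0.        ,   1.        ]]), 'D': array([-0.0983559,  0.       ,  0.       ,  0.       ,  0.       ]), 'origin': array([0.34080593, 0.00582099, 1.0414529 ]), 'rotation': array([-2.13140717,  2.1160798 , -0.220954  ])}
side {'K': array([[391.28336848,   0.        , 318.01433237],
       [  0.        , 391.28336848, 199.7209924 ],
       [  0.        ,   0.        ,   1.        ]]), 'D': array([0.0324408, 0.       , 0.       , 0.       , 0.       ]), 'origin': array([0.61470583, 0.58821563, 0.91282812]), 'rotation': array([-0.23712589, -2.95735485,  0.90196534])}
{'K': array([[304.71388205,   0.        , 323.14585519],
       [  0.        , 304.71388205, 203.93351696],
       [  0.        ,   0.        ,   1.        ]]), 'D': array([-0.01101743,  0.        ,  0.        ,  0.        ,  0.        ]), 'mount': array([[ 1.42408008e-03, -9.62807198e-01, -2.70185622e-01,
         6.88249351e-02],
       [ 9.99997958e-01,  1.75860174e-03, -9.96045789e-04,
         4.63094567e-04],
       [ 1.43414896e-03, -2.70183652e-01,  9.62807736e-01,
        -7.00845276e-02],
       [ 0.00000000e+00,  0.00000000e+00,  0.00000000e+00,
         1.00000000e+00]])} 0.0539 0.1 [-5.23368893e-01 -3.09729916e+00  1.76445561e-03]
```

View pics/top0.png

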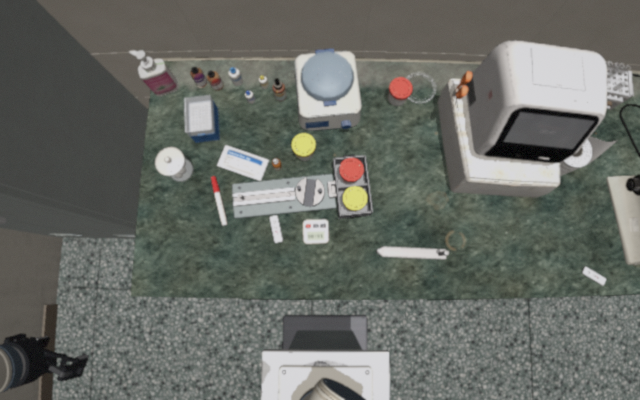

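View pics/side0.png

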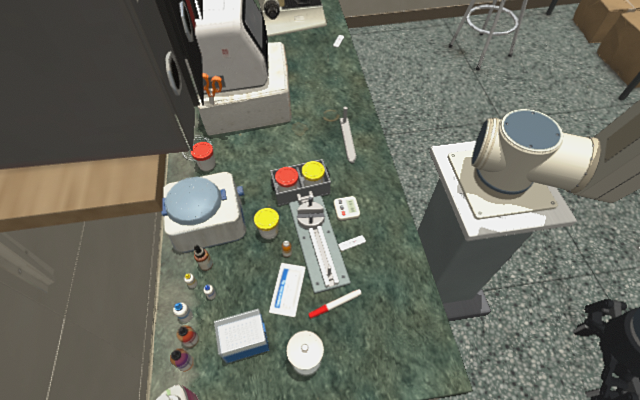

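The top view shows the dock from (233,198) to (335,190), with its disc at about (309,191), the carrier at (352,185), the timer at (316,231), the cassette at (277,229) and the marker at (219,200). The white bar at (413,253) is a look-alike lying loose. The bar in the channel, at about (265,196), is the one meant. I'll confirm that in an enlarged crop.

Run:
```python
import cv2,numpy as np
t=cv2.imread("pics/top0.png")[140:250,205:385]; s=cv2.imread("pics/side0.png")[150:330,255:375]
cv2.imwrite("pics/c1.png",cv2.resize(t,None,fx=4.4,fy=4.4,interpolation=cv2.INTER_CUBIC))
cv2.imwrite("pics/c2.png",cv2.resize(s,None,fx=3.3,fy=3.3,interpolation=cv2.INTER_CUBIC))
```

```text
(no output)
```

View pics/c1.png

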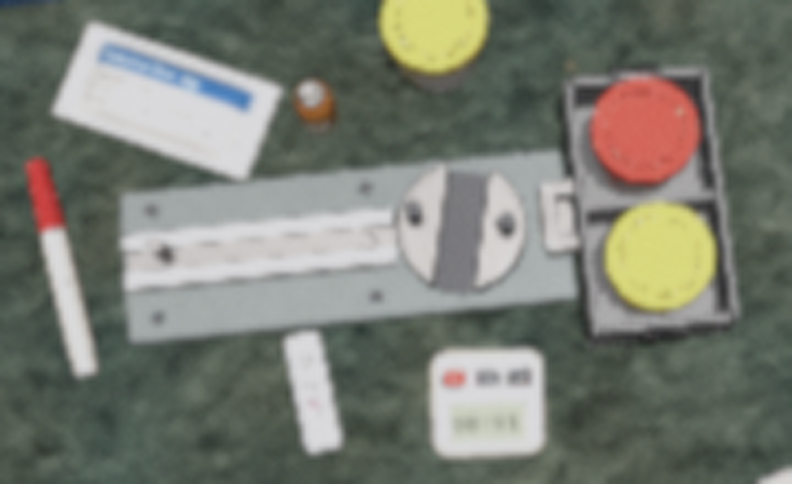

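View pics/c2.png

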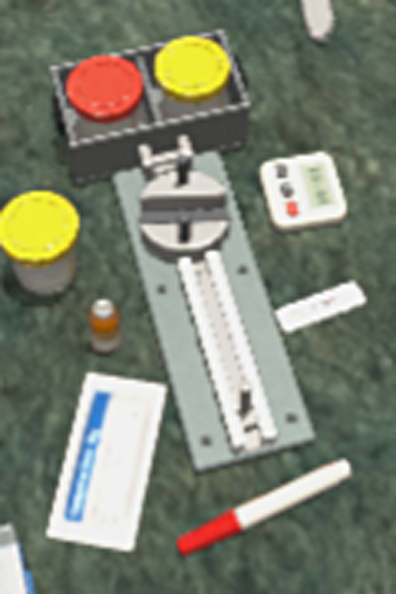

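The slot stands almost across the dock, at an angle of about 1.4 rad. In the crop, stud_a is at (413,213) on the tail side, stud_b at (507,225) on the eye side, and the bar stud at (165,254). The look-alike bar at full-image (413,253) lies alone on the worktop. The bar in the channel carries the upright stud, so that is the one meant. Next I'll localise roughly from these two views and look closer with the wrist camera.

```bash
cat > h.py <<'E'
import numpy as np, cv2
from scipy.spatial.transform import Rotation as R
from workcell import robot, release, clamp, kin, optics, ticket, telemetry
def pose(n):
    p=optics.camera_params(n)
    if n=="wrist":
        T=np.eye(4); T[:3,:3]=R.from_rotvec(telemetry.current_tcp_rot()).as_matrix(); T[:3,3]=telemetry.current_tcp_pos()
        T=T@p["mount"]; return p["K"],p["D"],T[:3,3],T[:3,:3]
    return p["K"],p["D"],np.array(p["origin"]),R.from_rotvec(p["rotation"]).as_matrix()
def ray(cam,px):
    K,D,o,M=cam
    u=cv2.undistortPoints(np.array(px,float).reshape(-1,1,2),K,D).reshape(-1,2)
    return o,np.c_[u,np.ones(len(u))]@M.T
def plane(cam,px,z):
    o,d=ray(cam,px); return o+d*((z-o[2])/d[:,2])[:,None]
def tri(c1,p1,c2,p2):
    out=[]
    for a,b in zip(p1,p2):
        o1,d1=ray(c1,[a]);o2,d2=ray(c2,[b]);d1=d1[0]/np.linalg.norm(d1);d2=d2[0]/np.linalg.norm(d2)
        s=np.linalg.lstsq(np.c_[d1,-d2],o2-o1,rcond=None)[0]; out.append((o1+s[0]*d1+o2+s[1]*d2)/2)
    return np.array(out)
def project(cam,P):
    K,D,o,M=cam; r=cv2.Rodrigues(M.T)[0]
    return cv2.projectPoints(np.atleast_2d(P).astype(float),r,-M.T@o,K,D)[0].reshape(-1,2)
def rot(yaw):  # tool down, tool x at world angle yaw
    c,s=np.cos(yaw),np.sin(yaw)
    return R.from_matrix(np.array([[c,s,0],[s,-c,0],[0,0,-1]])).as_rotvec()
E
python3 - <<'E'
from h import *
t,s=pose("top"),pose("side"); q=lambda x,y:(205+x/4.4,140+y/4.4); w=lambda x,y:(255+x/3.3,150+y/3.3)
print("disc",plane(t,[q(461,228)],.034),plane(s,[w(184,208)],.034))
print("bar stud",plane(t,[q(165,252)],.068),plane(s,[w(245,395)],.068))
print("studs a,b",plane(t,[q(411,210),q(505,220)],.067))
print("plate L corners",plane(t,[q(120,193),q(130,342)],.012))
for yaw in (np.pi-.1,-.1,np.pi/2-.1,-np.pi/2-.1):
  for P in ([.42,.06,.26],[.35,.2,.12],[.35,.05,.12],[.3,.06,.26]):
    k=kin.inverse_kinematics(P,rot(yaw)); print(round(yaw,2),P,None if k is None else np.round(k,2))
E
```

```text
disc [[0.54930717 0.0430464  0.034     ]] [[0.55220287 0.04312086 0.034     ]]
bar stud [[0.52703144 0.20892083 0.068     ]] [[0.53509842 0.22422838 0.068     ]]
studs a,b [[0.55265866 0.07033401 0.067     ]
 [0.54731614 0.01698248 0.067     ]]
plate L corners [[0.5736704  0.24964479 0.012     ]
 [0.4833179  0.23893962 0.012     ]]
3.04 [0.42, 0.06, 0.26] [-0.06  0.06 -0.33  1.17  0.    0.04]
3.04 [0.35, 0.2, 0.12] [ 0.31  0.16 -0.63  0.78  0.    0.41]
3.04 [0.35, 0.05, 0.12] [-0.1   0.08 -0.73  0.77  0.    0.  ]
3.04 [0.3, 0.06, 0.26] [-0.08 -0.15 -0.53  1.19  0.    0.02]
-0.1 [0.42, 0.06, 0.26] [-0.06  0.06 -0.33  1.17 -0.   -3.1 ]
-0.1 [0.35, 0.2, 0.12] [ 0.31  0.16 -0.63  0.78 -0.   -2.73]
-0.1 [0.35, 0.05, 0.12] [-0.1   0.08 -0.73  0.77 -0.   -3.14]
-0.1 [0.3, 0.06, 0.26] [-0.08 -0.15 -0.53  1.19 -0.   -3.12]
1.47 [0.42, 0.06, 0.26] [-0.06  0.06 -0.33  1.17  0.    1.61]
1.47 [0.35, 0.2, 0.12] [ 0.31  0.16 -0.63  0.78  0.    1.98]
1.47 [0.35, 0.05, 0.12] [-0.1   0.08 -0.73  0.77  0.    1.57]
1.47 [0.3, 0.06, 0.26] [-0.08 -0.15 -0.53  1.19  0.    1.59]
-1.67 [0.42, 0.06, 0.26] [-0.06  0.06 -0.33  1.17  0.   -1.53]
-1.67 [0.35, 0.2, 0.12] [ 0.31  0.16 -0.63  0.78  0.   -1.16]
-1.67 [0.35, 0.05, 0.12] [-0.1   0.08 -0.73  0.77  0.   -1.57]
-1.67 [0.3, 0.06, 0.26] [-0.08 -0.15 -0.53  1.19  0.   -1.55]
```

Run:
```python
from h import *
clamp(20); robot.reach([.63,.125,.23],rot(np.pi+.12)); c=pose("wrist"); im=optics.camera("wrist")
np.savez("w1.npz",K=c[0],D=c[1],o=c[2],M=c[3],im=im); cv2.imwrite("pics/w1.png",im[:,:,::-1]); print(telemetry.current_time_s(),telemetry.current_opening())
```

```text
3.075 -0.0003381406838226312
```

View pics/w1.png

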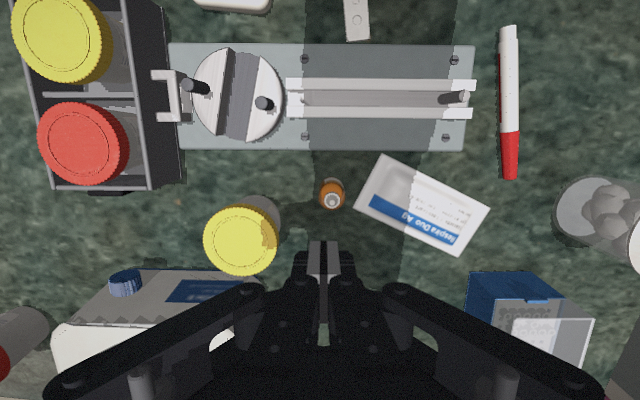

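The wrist view shows stud_b with its top at about (186,85) and stud_a with its top at about (262,103). The bar stud's top is at about (467,96), the channel's lip tail ends are at (475,85) and (472,113), and the eye is at (168,95). The fingertips are at (324,242). Now I'll turn these into positions.

Run:
```python
from h import *
f=np.load("w1.npz"); c=(f["K"],f["D"],f["o"],f["M"]); im=f["im"]
g=cv2.cvtColor(im,cv2.COLOR_RGB2HSV)
m=((g[...,2]>165)&(g[...,1]<30)).astype(np.uint8); r=np.zeros_like(m); r[40:150,190:286]=1; m&=r
n,lab,st,ce=cv2.connectedComponentsWithStats(m); ids=[i for i in range(1,n) if st[i,4]>300]; print(st[ids],ce[ids])
pts=np.vstack([np.argwhere(lab==i)[:,::-1] for i in ids]).astype(np.float32)
P=plane(c,cv2.convexHull(pts).reshape(-1,2),.034)[:,:2]
A=np.c_[2*P,np.ones(len(P))]; s=np.linalg.lstsq(A,(P**2).sum(1),rcond=None)[0]; print("disc",s[:2],"r",np.sqrt(s[2]+s[:2]@s[:2]))
L=plane(c,[(287,84.5),(476,85),(287,113),(472,113)],.0285)[:,:2]
mid=((L[0]+L[2])/2,(L[1]+L[3])/2); d=mid[0]-mid[1]; print("channel mid nose/tail",mid,"len",np.linalg.norm(d),"yaw",np.arctan2(d[1],d[0]))
print("plate tail corners",plane(c,[(474,46),(465,151)],.012)); 
print("studs a b bar",plane(c,[(261,103),(186,85)],.067),plane(c,[(466,96)],.068))
print("nose",plane(c,[(303,97)],.019))
T=np.linalg.inv(optics.camera_params("wrist")["mount"])
for z in (.06,.073,.086):
  for x in (.011,-.011):
    q=T@[x,0,z,1]; k=c[0]@q[:3]; print(z,x,k[:2]/k[2])
for y in range(80,120,4): print(y,im[y,288:310:3].mean(-1).astype(int), end=' ')
```

```text
[[ 190   45   96  103 3958]
 [ 246   57   35   85 1532]] [[225.66599293  92.87973724]
 [263.71475196 101.37597911]]
disc [0.55269039 0.04489508] r 0.053412356371270946
channel mid nose/tail (array([0.54931974, 0.08555817]), array([0.52996611, 0.24280415])) len 0.15843250541857373 yaw -1.4483335109238693
plate tail corners [[0.48553008 0.23950209 0.012     ]
 [0.57421452 0.25361165 0.012     ]]
studs a b bar [[0.55615977 0.07161392 0.067     ]
 [0.55030486 0.01709446 0.067     ]] [[0.5331667  0.21840135 0.068     ]]
nose [[0.54561275 0.09816094 0.019     ]]
0.06 0.011 [322.08006989 248.04829565]
0.06 -0.011 [322.05804937 290.26290024]
0.073 0.011 [322.19913156 237.48050022]
0.073 -0.011 [322.17440776 276.77002695]
0.086 0.011 [322.30021701 228.50825661]
0.086 -0.011 [322.27380471 265.24399684]
80 [220 220 220 220 221 188 189 188] 84 [220 220 221 220 221 185 187 187] 88 [216 215 217 218 219 196 181 181] 92 [228 186 188 179 145 164 155 149] 96 [226 221 221 221 212 211 151 148] 100 [211 222 221 222 156 118 151 149] 104 [214 222 222 222 221 218 122 139] 108 [221 221 221 221 220 214 191 189] 112 [222 221 222 222 221 214 187 188] 116 [208 206 208 214 211 175 176 176]
```

```bash
cat >> h.py <<'E'
C=np.array([.5536,.0444]); YAW=-1.448
def dock(x,y,z):
    c,s=np.cos(YAW),np.sin(YAW); return [C[0]+c*x-s*y, C[1]+s*x+c*y, z]
E
python3 - <<'E'
from h import *
a=.67; p=lambda n,z:dock(n*np.cos(a)-.024*np.sin(a), n*np.sin(a)+.024*np.cos(a), z)
rv=rot(YAW+a+np.pi)
robot.reach(p(-.042,.2),rv)
print(robot.move_l(p(-.042,.115),threshold=8))
print(robot.move_l(p(.0008,.115),velocity=.06,threshold=30),telemetry.current_force(),telemetry.current_tcp_pos())
robot.move_l(p(-.02,.115)); robot.move_l(p(-.02,.2))
robot.reach([.63,.125,.23],rot(np.pi+.12)); c=pose("wrist"); im=optics.camera("wrist")
np.savez("w2.npz",K=c[0],D=c[1],o=c[2],M=c[3],im=im); cv2.imwrite("pics/w2.png",im[:,:,::-1]); print(telemetry.current_time_s())
E
```

```text
False
False [-0.18665759 -0.19295185  0.41272411] [0.57138152 0.06079572 0.11514393]
7.3417
```

View pics/w2.png

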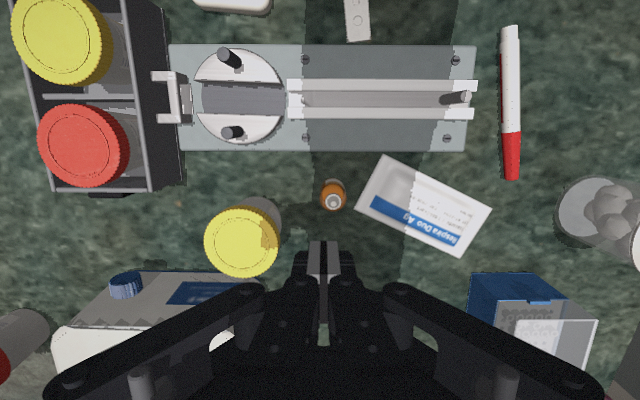

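The slot, at about (242,100), now lies along the channel, with the stud tops at (229,132) and (223,53). I'll check the angle numerically, then push the bar.

Run:
```python
from h import *
f=np.load("w2.npz"); c=(f["K"],f["D"],f["o"],f["M"])
P=plane(c,[(228,132),(222,52)],.067)[:,:2]; d=P[0]-P[1]; ang=np.arctan2(d[1],d[0])-YAW-np.pi/2; print("disc angle",ang,P.mean(0))
assert abs(ang)<.12
robot.reach(dock(-.2,0,.2),rot(YAW+np.pi))
print(robot.move_l(dock(-.2,0,.106),threshold=8))
f0=telemetry.current_force()
print(robot.move_l(dock(-.065,0,.106),velocity=.05,threshold=18),telemetry.current_force()-f0)
q=np.array(telemetry.current_tcp_pos())[:2]-C; print("pusher dock x,y",q@[np.cos(YAW),np.sin(YAW)],q@[-np.sin(YAW),np.cos(YAW)])
```

```text
disc angle -0.007830781959569544 [0.55180276 0.04483632]
False
True [-0.57156928  3.30602035  3.22171474]
pusher dock x,y -0.06872730013542304 -9.668834262492677e-06
```

Run:
```python
from h import *
robot.move_l(dock(-.09,0,.106)); robot.move_l(dock(-.09,0,.2))
robot.reach([.63,.1,.23],rot(np.pi+.12)); c=pose("wrist"); im=optics.camera("wrist")
np.savez("w3.npz",K=c[0],D=c[1],o=c[2],M=c[3],im=im)
u,v=project(c,dock(0,0,.02))[0].astype(int); print(u,v,project(c,[dock(-.054,0,.068),dock(.068,0,.019)]))
x0,y0=max(u-90,0),max(v-60,0); print(x0,y0)
cv2.imwrite("pics/w3.png",cv2.resize(im[y0:y0+120,x0:x0+190,::-1],None,fx=4,fy=4,interpolation=cv2.INTER_CUBIC)); print(telemetry.current_time_s())
```

```text
269 102 [[333.54376843  99.06262355]
 [192.82932189 103.14743283]]
179 42
14.7417
```

View pics/w3.png

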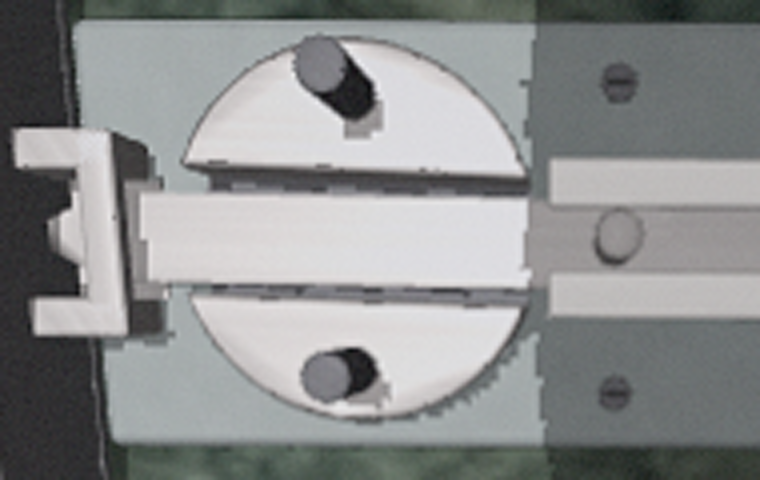

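The bar passes through the disc and the eye. Its nose is at full-image (191.5,101), against a predicted home position of (192.8,103). Its stud is at (334,101), against a predicted (333.5,99). The bar is fully home and the arm is clear.

```bash
python3 -c "
from workcell import ticket; print(ticket.finish_job())"
```

```text
the job is handed in; nothing more can be done
None
```

The carrier is locked and the job is handed in: I turned the disc into line first, then pushed the bar through it into the eye until it stopped where the fully home position was expected, and left the arm clear (about 15 s used).

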